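Centre a thin-walled housing under the red pointer by tapping the jaws

TASK

On the drilling fixture, bring the scribed centre line of the loose thin-walled housing in line with the red pointer by tapping the two sliding jaws (or the housing itself) from opposite sides by turns, and leave it standing flat, square and lightly nipped with both jaws bearing on it. The thin walls dent easily: never grip, squeeze or knock the housing hard (stay well under 9 N), so make room with the one jaw before you push with the other, and feel for the nip. Leave everything else on the bench alone.

Things in the scene. Friction and masses are not known exactly. Their poses are not given: they have to be found in the camera images.
- housing_centre (a point): Centre (half-way up) of the housing: a loose light-grey metal box section, 70 mm along its x (open-ended), about 50 mm wide along its y (as sawn, to 1.5 mm), 40 mm high, walls 4 mm, about 0.36 kg, on the fixture plate between the jaws. A black line scribed along its x on the top marks its centre line. Axes: its own, within 5 degrees of the fixture's at the start.
- housing: The same housing as a body. Origin: centre of its underside. It slides on the plate under about 1 to 3 N.
- fixture: Drilling fixture fixed on the bench: dark steel plate 150 mm (x) by 260 mm (y) by 24 mm thick, with an aluminium rail 12 mm wide along y near its far (+x) edge, top of the rail 46 mm above the bench. Origin: centre of the plate's underside on the bench. The jaws slide along its y axis; x points away from the robot.
- pointer_red: The red pointer, fixed on the far rail: the mark for this job. A 24 x 16 x 8 mm block with a short 3 mm wide tip pointing to -x. Origin: underside of the block, on the line of the tip (46 mm above the bench). Axes as the fixture's: the housing is on the mark when its centre has y = 0 in this frame.
- pointer_yellow: A like pointer in yellow, set for another job: not the mark. It and the red one may be either way round, each 13 to 23 mm to one side of the fixture's centre line.
- jaw_left: The left jaw (fixture's +y side): blue block, 60 (x) x 40 (y) x 34 mm, sliding only along the fixture's y. Origin: middle of its inner (housing-side) face at plate-top level; axes as the fixture's; the block extends 40 mm from there towards +y. Its face travels 2 to 68 mm from the fixture's centre line and is a firm rubber facing (1 mm at 40 N). Stiff ways: about 10 N slides it; it stays where left.
- jaw_right: The right jaw (fixture's -y side): blue block, 60 (x) x 40 (y) x 34 mm, sliding only along the fixture's y. Origin: middle of its inner (housing-side) face at plate-top level; axes as the fixture's; the block extends 40 mm from there towards -y. Its face travels 2 to 68 mm from the fixture's centre line and is a firm rubber facing (1 mm at 40 N). Stiff ways: about 10 N slides it; it stays where left.
- jaw_left_lug (a point): Centre of the upper part of the left jaw's bare-steel upright lug: 71 mm above the plate, +24 mm in y from the jaw's origin. The lug is 24 mm in x, 12 mm thick in y, top 84 mm above the plate. Push it on either face to slide the jaw in or out: the finger feels 10 N while the jaw slides freely; anything above that is what the jaw presses on the housing.
- jaw_right_lug (a point): Centre of the upper part of the right jaw's bare-steel upright lug: 71 mm above the plate, -24 mm in y from the jaw's origin. The lug is 24 mm in x, 12 mm thick in y, top 84 mm above the plate. Push it on either face to slide the jaw in or out: the finger feels 10 N while the jaw slides freely; anything above that is what the jaw presses on the housing.
- offcut: Bystander: plain steel box-section offcut, about 70 x 50 x 40 mm, no scribed lines. Origin: centre of its underside.
- hammer: Bystander: hammer with an orange handle, 270 mm long. Origin on its underside.
- screwdriver: Bystander: screwdriver with a green handle, 190 mm long. Origin on its underside.
- bit_block: Bystander: small blue block of screwdriver bits, 45 x 70 x 40 mm. Origin: centre of its underside.
- screw_jar: Bystander: clear jar with grey cap, 60 mm diameter, 80 mm high. Origin: centre of its underside.
- pine_block: Bystander: pine block 120 x 60 x 40 mm. Origin: centre of its underside.
- punch: Bystander: dark steel centre punch, 120 mm long, 12 mm thick. Origin on its underside.
Not all that is in view belongs to the job. Leave any green or yellow look-alike of the housing alone.

How it is judged:
By the outcome, as a careful person would: the job done as asked, in the order asked, and still so for the second after the job is handed in, with the robot touching nothing.
It also fails if it takes over 61 s, if anything falls off the work surface, if the arm or the gripper's body presses on something with over 40 N, if the wrist force passes 120 N, or if a joint passes its speed limit or range.

ROBOT

A 6-joint arm with a two-finger parallel gripper is mounted at the origin on the work surface. World frame = base frame: x ahead of the robot, y to its left, z up, the work surface at z = 0. Lengths are in m, angles in rad, forces in N, time in s.
With the tool pointing down it reaches from about 0.3 to 0.775 m from the base axis. Payload 14.6 kg.
Tool frame: the origin (TCP) lies between the finger pads; the fingertips stand 8 mm ahead of it and the grasp point (between the pads) lies 11 mm behind it; x points along the fingers, y is the direction in which the jaws open and shut, and the axes are right-handed (so a half turn about x gives the same grasp; the last joint's range is limited). The gripper opens to 94 mm and grips with 3 to 60 N. Pads are 16 mm wide; open, the fingers measure 119 mm over their backs; the gripper's body (75 mm by 177 mm) begins 78 mm behind the grasp point.
Start: joints at [-0.067, 0.3, 1.521, -0, 1.321, -0.067], TCP at [0.55, -0, 0.213] pointing down, gripper open.
Joint ranges: [-3.03, 3.03], [-0.79, 2.21], [0.23, 2.52], [-1.04, 4.18], [0, 3.07], [-2.55, 2.55]. Speed limits (rad/s): [2.22, 2.22, 2.57, 3.14, 3.14, 3.14].

INTERFACE

Orientations are given as [roll, pitch, yaw] about the fixed x, y, z axes, in that order (R = Rz(yaw) Ry(pitch) Rx(roll)).
In Python, from station import ctrl gives the robot as it stands.
- The arm moves only by the shell command python3 -m creep 'ROWS' [FORCE]. ROWS is a JSON object of lists of equal length, an entry for each row: "hand": the closure, from -1 (fully open) to 1 (shut); "slide": the shift along the tool's x, y, z in m, a list of three; "spin": the turn about the tool's x in degrees. A call has 1 to 12 rows; each row is the pose to reach, as a shift and turn from the pose commanded when the call began, along the tool's axes at that moment; what a row does not reach only later rows make up. A row lasts 1/12 s, in which the tool goes at most 41.7 mm and 7.16 degrees, less where a joint would pass 70% of its speed; a pose out of reach is approached as far as the arm can. A call with a gripper value outside its range is refused whole. The fingers move at their own pace and stop on an object; FORCE is the grip in N (left out, the last holds). Time passes only in rows, so rows that repeat a pose let the fingers close. It gives the time, the measured TCP pose, the force and the opening at its end, in the units of the state.
- ctrl.get_obs(): the state, without advancing time (a new reading comes with each control period).
- ctrl.camera(name): name is "scene" or "side" or "wrist"; returns the picture (384x512x3 uint8, red, green, blue); there is no depth.
- ctrl.calibration(name): a dict with "K" (3x3 intrinsics, pixels), "R" (3x3) and "t" (3): a world point X has camera coordinates R X + t. Camera axes: x right, y down, z forward; pixel columns grow to the right and rows downward; lengths in m; the calibration is good to about 2 mm. A picture is of the moment at which its call begins: read the wrist's pose just before it. calibration takes no time and is no camera call; for the wrist camera it gives the pose at the moment of the call.
- ctrl.hand_in(): hands the job in, once; it reports no verdict.
The state is a dict: "time_s": time; "qpos": joint angles; "joint_vel": joint speeds; "tau": joint torques, N m; "ee_pos": TCP position; "eef_rot": TCP orientation; "force": force on the tool from outside, world axes, zero at the start; "moment": the same for the moment, N m; "grip_width": finger opening in m.
Only numpy, scipy, OpenCV 4.12 (cv2) and the standard library are available. Lean on these libraries where they do the work, as an engineer would, in place of code of your own. Each camera call takes 0.05 s, during which the arm holds its last target.

## Working session

There is one attempt and no reset: what is moved stays moved. The work goes in short steps, Python scripts to look and compute and a shell command to move; the robot and the scene stay as the last step left them, time stands still between calls to the robot, and variables do not carry over. Pictures are saved under pics/ and viewed, and the job is handed in when it is done.

```bash
ls; mkdir -p pics; python3 - <<'E'
from station import ctrl
import cv2
o=ctrl.get_obs(); print(o)
for n in ["scene","side","wrist"]:
    c=ctrl.calibration(n); print(n,c)
    cv2.imwrite(f"pics/{n}0.png",ctrl.camera(n)[:,:,::-1])
E
```

```text
pics
{'time_s': 0.0, 'qpos': array([-6.66300003e-02,  3.00455099e-01,  1.52158845e+00,  1.03824632e-05,
        1.32069146e+00, -6.65900559e-02]), 'joint_vel': array([-0.00031642, -0.00040617, -0.00087076,  0.00031352,  0.00022545,
        0.00055322]), 'tau': array([-1.53750298e-03, -5.31805658e+01, -3.52735734e+01,  7.07558286e-02,
        2.43994006e-02, -4.79655944e-05]), 'ee_pos': array([5.49745588e-01, 1.90826966e-07, 2.12891983e-01]), 'eef_rot': array([-1.64618942,  1.56965392,  3.06615704]), 'force': array([-0.93631851, -0.43424172,  0.69210493]), 'moment': array([-0.02618685,  0.01291752,  0.01008571]), 'grip_width': 0.09391189705812632}
scene {'K': array([[472.73862749,   0.        , 251.31629328],
       [  0.        , 472.73862749, 187.79750948],
       [  0.        ,   0.        ,   1.        ]]), 'R': array([[ 5.53015936e-01,  8.33170653e-01,  1.92769341e-04],
       [ 5.72748420e-01, -3.79992967e-01, -7.26336418e-01],
       [-6.05088937e-01,  4.01786022e-01, -6.87339342e-01]]), 't': array([-0.30972329, -0.25553908,  2.00662772])}
side {'K': array([[425.99628235,   0.        , 253.03000338],
       [  0.        , 425.99628235, 192.04717545],
       [  0.        ,   0.        ,   1.        ]]), 'R': array([[-0.96654021, -0.25650732, -0.00200283],
       [-0.16603464,  0.63154536, -0.7573526 ],
       [ 0.19553137, -0.7316792 , -0.65300309]]), 't': array([0.53731194, 0.14313808, 1.22380059])}
wrist {'K': array([[295.59511546,   0.        , 260.00356246],
       [  0.        , 295.59511546, 195.42690229],
       [  0.        ,   0.        ,   1.        ]]), 'R': array([[ 9.99999162e-01,  2.40986295e-04, -1.27189763e-03],
       [ 5.79600383e-04, -9.61886484e-01,  2.73448451e-01],
       [-1.15752381e-03, -2.73448959e-01, -9.61885818e-01]]), 't': array([-0.54982944, -0.0270086 ,  0.39047073])}
```

View pics/scene0.png

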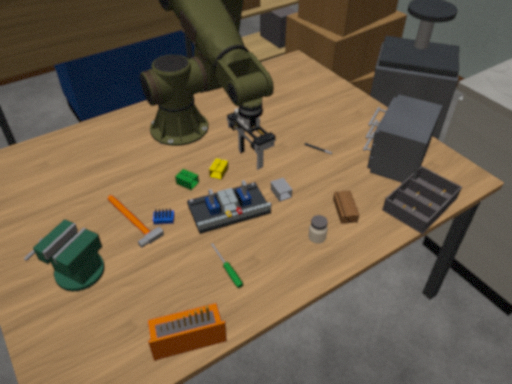

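View pics/side0.png

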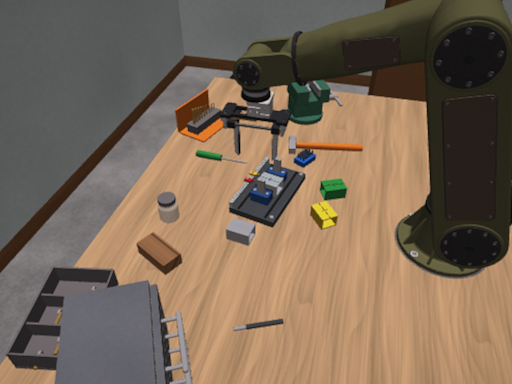

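View pics/wrist0.png

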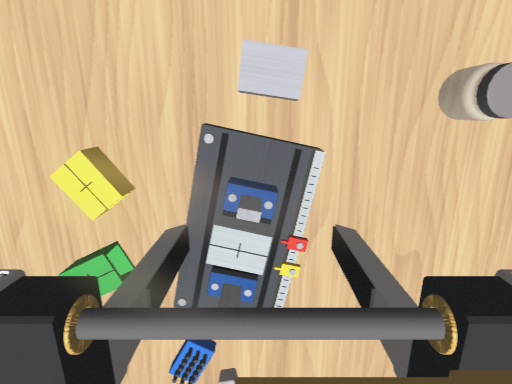

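The wrist view shows the fixture, which is yawed about −13°. The light-grey box with scribed lines lies between the blue jaws at (238,250). The red pointer is at (297,243) and the yellow one at (289,270). The other look-alikes are the plain offcut at (273,70), a yellow box at (90,183) and a green box at (100,268). I'll confirm with an enlarged crop and take measurements.

```bash
cat > h.py <<'E'
from station import ctrl
import numpy as np, cv2
from scipy.spatial.transform import Rotation as Ro
def ray(c,uv,z):
    K,R,t=np.array(c["K"]),np.array(c["R"]),np.array(c["t"])
    C=-R.T@t; uv=np.atleast_2d(np.asarray(uv,float))
    d=(R.T@np.linalg.inv(K)@np.c_[uv,np.ones(len(uv))].T).T
    return C+d*((z-C[2])/d[:,2])[:,None]
def proj(c,X):
    K,R,t=np.array(c["K"]),np.array(c["R"]),np.array(c["t"])
    p=(K@(R@np.atleast_2d(X).T+t[:,None])).T
    return p[:,:2]/p[:,2:]
def snap(n,name):
    c=ctrl.calibration(n); im=ctrl.camera(n)[:,:,::-1].copy()
    cv2.imwrite(f"pics/{name}.png",im); np.savez(f"pics/{name}.npz",**c); return c,im
def crop(im,u,v,w,h,f,name):
    cv2.imwrite(f"pics/{name}.png",cv2.resize(im[v:v+h,u:u+w],None,fx=f,fy=f,interpolation=cv2.INTER_CUBIC))
E
python3 - <<'E'
from h import *
im=cv2.imread("pics/wrist0.png"); crop(im,170,110,170,210,2.8,"w0c")
print(Ro.from_euler('xyz',ctrl.get_obs()['eef_rot']).as_matrix().round(3))
E
```

```text
[[-0.001  1.     0.   ]
 [ 0.     0.    -1.   ]
 [-1.    -0.001 -0.   ]]
```

View pics/w0c.png

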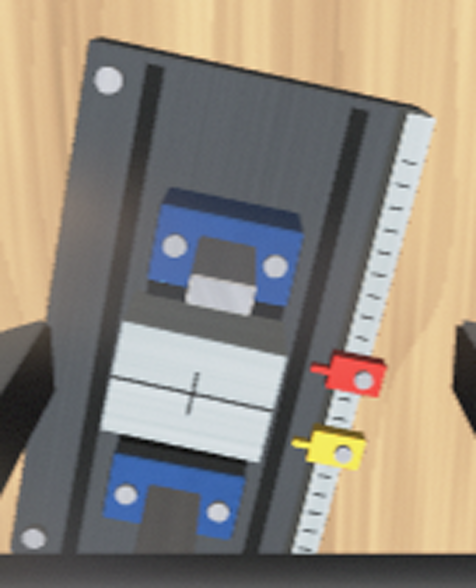

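```bash
python3 - <<'E'
from h import *
c=ctrl.calibration("wrist"); f=lambda u,v:(u/2.8+170,v/2.8+110)
r=ray(c,[f(433,118),f(308,555),f(406,112),f(290,555)],.046);print(r.round(4))
for a,b in((0,1),(2,3)): d=r[a]-r[b];print("yaw from rail",np.degrees(np.arctan2(-d[0],d[1])))
R=np.array(c["R"]);print("cam",-R.T@c["t"])
print("line",ray(c,[f(110,377),f(272,411),f(193,394)],.064).round(4))
print("red tip",ray(c,[f(312,370)],.051).round(4),"yel",ray(c,[f(294,443)],.051).round(4))
print("plate corner",ray(c,[f(92,40)],.024).round(4))
print("lug L top",ray(c,[f(190,275),f(257,290)],.108).round(4))
E
```

```text
[[ 0.6233  0.0364  0.046 ]
 [ 0.5765 -0.1703  0.046 ]
 [ 0.6123  0.0389  0.046 ]
 [ 0.568  -0.1703  0.046 ]]
yaw from rail -12.760965623659521
yaw from rail -11.952778545880069
cam [0.5503059  0.08092654 0.38235247]
line [[ 0.4904 -0.0698  0.064 ]
 [ 0.5585 -0.0855  0.064 ]
 [ 0.5251 -0.0776  0.064 ]]
red tip [[ 0.5761 -0.0725  0.051 ]] yel [[ 0.5688 -0.1081  0.051 ]]
plate corner [[0.4825 0.0663 0.024 ]]
lug L top [[ 0.5284 -0.0101  0.108 ]
 [ 0.5518 -0.0156  0.108 ]]
```

The light-grey box with scribed lines, between the blue jaws, is the housing. The red pointer is about 8 mm to its +y side. I'll align the hand with the fixture and look from straight above the mark.

```bash
python3 -m creep '{"hand":[1,1,1,1,1,1,1,1],"slide":[[0.01,-0.003,0.03],[0.02,-0.006,0.06],[0.03,-0.01,0.09],[0.045,-0.013,0.12],[0.06,-0.016,0.145],[0.07,-0.016,0.155],[0.07,-0.016,0.155],[0.07,-0.016,0.155]],"spin":[3,6,9,12,12.4,12.4,12.4,12.4]}' 20; python3 - <<'E'
from h import *
c,im=snap("wrist","w1"); crop(im,120,30,270,200,2.9,"w1c"); print(ctrl.get_obs()['force'])
E
```

```text
time_s: 0.82
ee_pos: [0.534, -0.1546, 0.1433]
eef_rot: [-1.929, 1.57, 2.567]
force: [0.1, 0.9, -0.2]
grip_width: 0.044
[-0.00713709 -0.18405299  0.43701161]
```

View pics/w1.png

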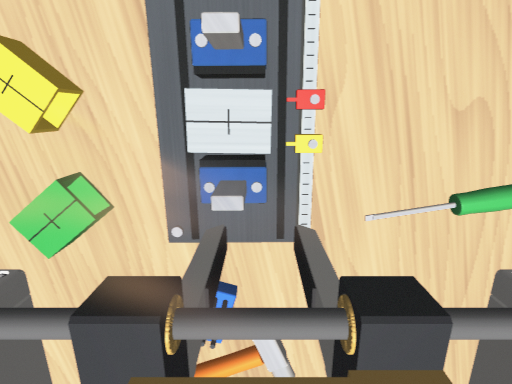

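View pics/w1c.png

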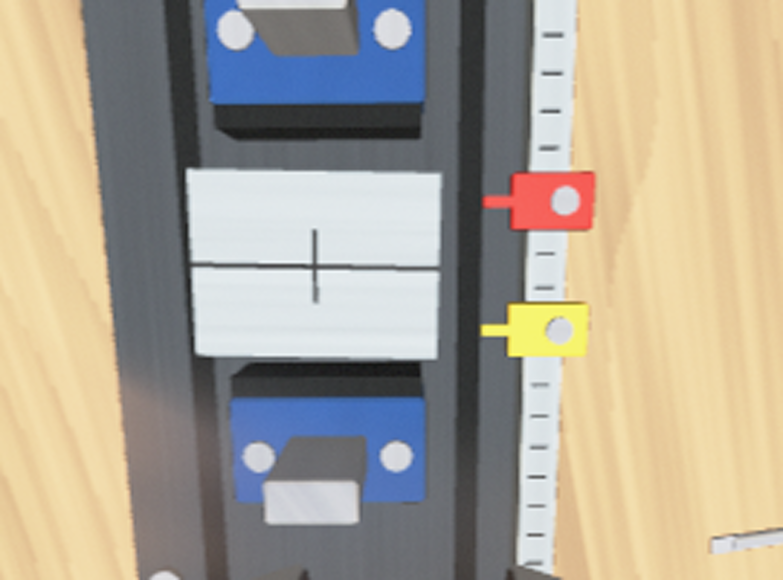

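The view has the line at full-image row ≈122, from x 185 to 272, and the red tip at about (290,99). Next I'll work these out in fixture axes.

```bash
cat > meas.py <<'E'
from h import *
def fx(P,yaw=-12.4):
    P=np.atleast_2d(P); a=np.radians(yaw); ex=np.array([np.cos(a),np.sin(a)]); ey=np.array([-ex[1],ex[0]])
    return np.c_[P[:,:2]@ex,P[:,:2]@ey]*1000
E
python3 - <<'E'
from meas import *
c=dict(np.load("pics/w1.npz")); im=cv2.imread("pics/w1.png")
hsv=cv2.cvtColor(im,cv2.COLOR_BGR2HSV); g=cv2.cvtColor(im,cv2.COLOR_BGR2GRAY)
red=((hsv[...,0]<8)|(hsv[...,0]>172))&(hsv[...,1]>120)&(hsv[...,2]>120)
red[:80]=0;red[120:]=0;red[:,:270]=0;red[:,340:]=0
w=np.zeros(im.shape[:2]); 
sat=hsv[...,1]*(red)
tips=[]
for u in range(284,300):
    col=np.where(red[:,u])[0]; print(u,col.tolist() if len(col)<8 else (col[0],col[-1]),end=' ')
print()
# line: per-column dark centroid
pts=[]
for u in range(190,270):
    if abs(u-229)<5: continue
    s=slice(112,133); d=np.clip(np.median(g[s,u])-g[s,u].astype(float)-25,0,None); 
    pts.append((u,(d*np.arange(112,133)).sum()/d.sum()))
pts=np.array(pts); X=ray(c,pts,.064); F=fx(X); p=np.polyfit(F[:,0],F[:,1],1); print("line y in fix",F[:,1].mean(),"slope deg",np.degrees(p[0]), "row",pts[:,1].mean())
rows=lambda u:[(g[r,u],tuple(im[r,u])) for r in range(94,106)]
for u in (288,290,292,294):
    a=im[92:106,u].astype(float); q=np.clip(a[:,2]-a[:,1]-25,0,None); r=(q*np.arange(92,106)).sum()/q.sum(); print(u,r, fx(ray(c,[(u,r)],.050)))
f=lambda u,v:(u/2.9+120,v/2.9+30)
print("rail yaw", [np.degrees(np.arctan2(-(d:=(ray(c,[f(574,0)],.046)-ray(c,[f(551,575)],.046))[0])[0],d[1]))])
for n,u,v,z in(("L lug outer/inner top",295,5,.108),("L jaw bl top inner",315,103,.058),("Ljaw bottom inner",315,137,.024),("R top inner",328,397,.058),("R bottom inner",328,365,.024),("R lug top in",312,481,.108),("R lug top out",312,522,.108),("house back edge",315,171,.064),("house front",315,357,.064),("lugR left",265,500,.108),("lugR right",360,500,.108)):
    print(n,fx(ray(c,[f(u,v)],z)).round(1))
print("tcp",fx(ctrl.get_obs()['ee_pos']), "cam",fx((-c["R"].T@c["t"])))
E
```

```text
284 [] 285 [] 286 [98, 99, 100] 287 [98, 99, 100, 101] 288 [98, 99, 100, 101] 289 [98, 99, 100, 101] 290 [98, 99, 100, 101] 291 [98, 99, 100, 101] 292 [98, 99, 100, 101] 293 [98, 99, 100, 101] 294 [98, 99, 100, 101] 295 [97, 98, 99, 100, 101] 296 (np.int64(90), np.int64(108)) 297 (np.int64(90), np.int64(108)) 298 (np.int64(89), np.int64(108)) 299 (np.int64(89), np.int64(108)) 
line y in fix 36.699485594229145 slope deg -0.8389076852255224 row 121.54194967751017
288 99.18989898989899 [[578.33880761  54.59791904]]
290 99.11814345991561 [[580.02777287  54.65559713]]
292 99.12526539278132 [[581.71837726  54.64982837]]
294 99.11949685534591 [[583.40865175  54.65442769]]
rail yaw [np.float64(-11.886113758386964)]
L lug outer/inner top [[530.9  92.3]]
L jaw bl top inner [[529.7  79.8]]
Ljaw bottom inner [[526.   74.6]]
R top inner [[531.2  -1.9]]
R bottom inner [[528.3   2.8]]
R lug top in [[531.4 -13.8]]
R lug top out [[531.1 -24.6]]
house back edge [[529.8  61.8]]
house front [[528.3  11. ]]
lugR left [[519.5 -18.8]]
lugR right [[543.2 -18.8]]
tcp [[555.00898431 -35.77555003]] cam [[554.97409181  44.61492734]]
```

Shift needed is about +17.7 mm (+y), so the left jaw has to go out to at least ~82 (its face is at ~74). I'll get between the lugs and push the left lug outward first.

```bash
python3 -m creep '{"hand":[1,1,1,1,1,1,1,1],"slide":[[0,-0.008,-0.035],[0,-0.016,-0.07],[0,-0.024,-0.1],[0,-0.024,-0.111],[0,-0.024,-0.111],[0.02,-0.024,-0.111],[0.047,-0.024,-0.111],[0.047,-0.024,-0.111]],"spin":[0,0,0,0,0,0,0,0]}' 20; python3 - <<'E'
from meas import *
o=ctrl.get_obs();print(fx(o['ee_pos']),o['force'],o['grip_width'])
c,im=snap("side","s1"); crop(im,200,130,140,110,5,"s1c")
E
```

```text
time_s: 1.53
ee_pos: [0.5327, -0.0415, 0.093]
eef_rot: [-1.471, 1.565, 3.025]
force: [-1.4, -0.2, -1.0]
grip_width: 0.0006
[[529.19066612  73.84691203]] [-1.44356783 -0.20145341 -0.98873973] 0.0006401401522255652
```

View pics/s1c.png

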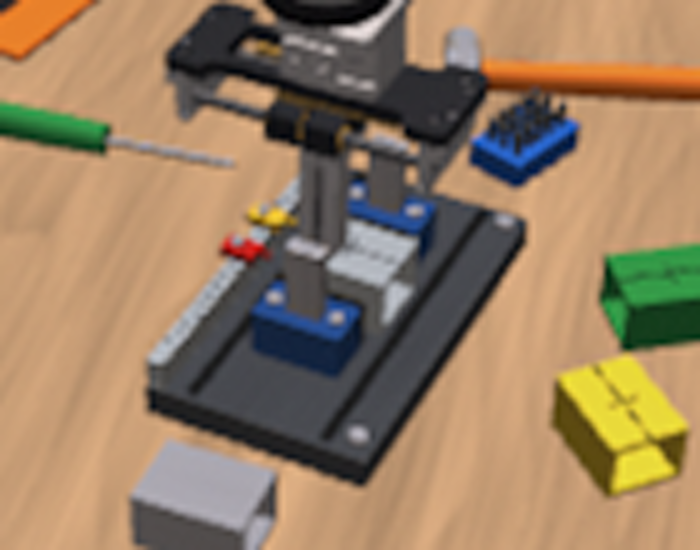

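The closed fingers stand between the lugs, beside the left lug. Now I'll push outward.

```bash
python3 -m creep '{"hand":[1,1,1,1,1,1,1,1,1,1],"slide":[[0,0,-0.003],[0,0,-0.006],[0,0,-0.008],[0,0,-0.009],[0,0,-0.01],[0,0,-0.011],[0,0,-0.012],[0,0,-0.013],[0,0,-0.014],[0,0,-0.014]],"spin":[0,0,0,0,0,0,0,0,0,0]}'; python3 - <<'E'
from meas import *
o=ctrl.get_obs();print(fx(o['ee_pos']),fx(o['force'])/1000)
E
```

```text
time_s: 2.42
ee_pos: [0.538, -0.0288, 0.098]
eef_rot: [0.955, 1.568, -0.832]
force: [-2.3, -7.3, 4.3]
grip_width: 0.0003
[[531.62183302  87.44217889]] [[-0.71273558 -7.60676249]]
```

```bash
python3 -m creep '{"hand":[1,1,1,1,1,1,1,1,1],"slide":[[0,0,-0.001],[0,0,-0.002],[0,0,-0.003],[0,0,-0.004],[0,0,-0.005],[0,0,-0.006],[0,0,-0.007],[0,0,-0.008],[0,0,-0.008]],"spin":[0,0,0,0,0,0,0,0,0]}'; python3 - <<'E'
from meas import *
o=ctrl.get_obs();print(fx(o['ee_pos']),fx(o['force'])/1000)
E
```

```text
time_s: 3.17
ee_pos: [0.5397, -0.0209, 0.0981]
eef_rot: [0.969, 1.568, -0.819]
force: [-2.5, -8.5, 5.8]
grip_width: -0.0001
[[531.60415244  95.47078387]] [[-0.65315635 -8.81516147]]
```

```bash
python3 -m creep '{"hand":[1,1,1,1,1,1,1,1,1,1],"slide":[[0,0,0.008],[0,0,0.008],[-0.03,0,0.01],[-0.045,0,0.04],[-0.045,0,0.075],[-0.045,0,0.11],[-0.045,0,0.138],[-0.045,0,0.138],[-0.02,0,0.138],[0.003,0,0.138]],"spin":[0,0,0,0,0,0,0,0,0,0]}'; python3 -m creep '{"hand":[1,1],"slide":[[0,0,0],[0,0,0]],"spin":[0,0]}'; python3 - <<'E'
from meas import *
o=ctrl.get_obs();print(fx(o['ee_pos']),fx(o['force'])/1000)
c,im=snap("wrist","w2")
E
```

```text
time_s: 4.0
ee_pos: [0.5101, -0.155, 0.0939]
eef_rot: [1.553, 1.568, -0.235]
force: [0.6, -0.3, -0.3]
grip_width: 0.0007
time_s: 4.17
ee_pos: [0.5093, -0.1542, 0.0934]
eef_rot: [-1.849, 1.569, 2.647]
force: [-0.6, -1.1, 0.5]
grip_width: 0.0008
[[530.54067187 -41.22779374]] [[-0.30646681 -1.24195505]]
```

View pics/w2.png

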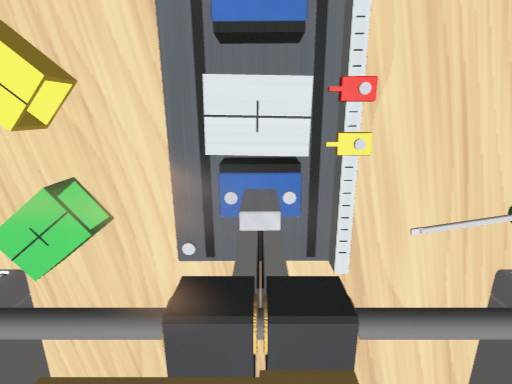

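Left jaw is clear, and the fingers stand behind the right lug at (260,220). Now I'll push the right jaw in gently.

```bash
python3 -m creep '{"hand":[1,1,1,1,1,1,1,1,1,1,1,1],"slide":[[0,0,-0.003],[0,0,-0.006],[0,0,-0.008],[0,0,-0.009],[0,0,-0.01],[0,0,-0.011],[0,0,-0.012],[0,0,-0.013],[0,0,-0.014],[0,0,-0.015],[0,0,-0.016],[0,0,-0.017]],"spin":[0,0,0,0,0,0,0,0,0,0,0,0]}'; python3 -m creep '{"hand":[1,1,1,1,1,1,1,1,1,1,1],"slide":[[0,0,-0.001],[0,0,-0.002],[0,0,-0.003],[0,0,-0.004],[0,0,-0.005],[0,0,-0.006],[0,0,-0.007],[0,0,-0.008],[0,0,-0.009],[0,0,-0.01],[0,0,-0.011]],"spin":[0,0,0,0,0,0,0,0,0,0,0]}'
cat > line.py <<'E'
from meas import *
import sys
def run(name,snapit=True):
    if snapit: c,im=snap("wrist",name)
    else: c=dict(np.load(f"pics/{name}.npz")); im=cv2.imread(f"pics/{name}.png")
    hsv=cv2.cvtColor(im,cv2.COLOR_BGR2HSV); g=cv2.cvtColor(im,cv2.COLOR_BGR2GRAY).astype(float)
    b=im.astype(float)
    red=(((hsv[...,0]<6)|(hsv[...,0]>174))&(hsv[...,1]>140)&(hsv[...,2]>150)).astype(np.uint8); red[250:]=0
    n,l,s,ct=cv2.connectedComponentsWithStats(red); k=1+np.argmax(s[1:,4]); x,y,w,h=s[k,:4]
    tip=[]
    for u in range(x+2,x+w):
        col=np.where(l[:,u]==k)[0]
        if len(col)>8: break
        sl=slice(col[0]-4,col[-1]+5); q=np.clip(b[sl,u,2]-b[sl,u,1]-30,0,None); tip.append((u,(q*np.arange(sl.start,sl.stop)).sum()/q.sum()))
    tip=np.array(tip[:-1])
    # housing: bright low-sat region
    bw=((g>190)&(hsv[...,1]<30)).astype(np.uint8); bw[:, x-3:]=0; bw[230:]=0
    bw=cv2.morphologyEx(bw,cv2.MORPH_CLOSE,np.ones((7,7)))
    n,l2,s2,_=cv2.connectedComponentsWithStats(bw); k2=1+np.argmax(s2[1:,4]); hx,hy,hw,hh=s2[k2,:4]
    m=l2==k2; cu=hx+hw/2; pts=[]
    for u in range(hx+8,hx+hw-8):
        if abs(u-cu)<7: continue
        r=np.where(m[:,u])[0]; mid=(r[0]+r[-1])/2; sl=np.arange(int(mid)-13,int(mid)+14); v=g[sl,u]; d=np.clip(np.median(v)-v-30,0,None)
        if d.sum()>0: pts.append((u,(d*sl).sum()/d.sum()))
    pts=np.array(pts); pf=np.polyfit(pts[:,0],pts[:,1],1); ok=abs(np.polyval(pf,pts[:,0])-pts[:,1])<1; pts=pts[ok]
    F=fx(ray(c,pts,.064)); p=np.polyfit(F[:,0],F[:,1],1)
    T=fx(ray(c,tip,.050)).mean(0)
    Ro_=fx(ray(c,pts[:1],.064))
    o=ctrl.get_obs()
    print(name,"house px",s2[k2,:4],"tip px",tip.mean(0).round(1),"line row",pts[:,1].mean().round(2))
    print("tip y %.2f line y(mid) %.2f slope %.2f deg  gap %.2f, extended-line gap %.2f"%(T[1],F[:,1].mean(),np.degrees(p[0]),T[1]-F[:,1].mean(),T[1]-np.polyval(p,T[0])))
    print("t",o['time_s'],"tcp",fx(o['ee_pos']).round(2),"cam y",fx(-c["R"].T@c["t"])[0].round(1),"F fix",(fx(o['force'])/1000).round(2))
    return c,im
if __name__=="__main__": run(sys.argv[1],len(sys.argv)<3)
E
python3 line.py w1 0; python3 line.py w3
```

```text
time_s: 5.22
ee_pos: [0.5136, -0.1393, 0.095]
eef_rot: [0.729, 1.567, -1.059]
force: [-3.9, -12.2, 4.2]
grip_width: 0.0004
time_s: 6.13
ee_pos: [0.5159, -0.1286, 0.095]
eef_rot: [0.7, 1.567, -1.087]
force: [-4.3, -11.0, 4.2]
grip_width: 0.0004
w1 house px [185  88  87  66] tip px [291.5  99.1] line row 121.54
tip y 54.64 line y(mid) 36.70 slope -0.75 deg  gap 17.94, extended-line gap 18.63
t 6.1333 tcp [[531.44 -14.78]] cam y [555.   44.6] F fix [[ -1.8  -11.68]]
w3 house px [201  94 108  78] tip px [330.5 128.3] line row 134.28
tip y 54.58 line y(mid) 51.45 slope 0.30 deg  gap 3.13, extended-line gap 2.84
t 6.1833 tcp [[531.41 -14.63]] cam y [531.1  66.6] F fix [[ -1.88 -11.32]]
```

View pics/w3.png

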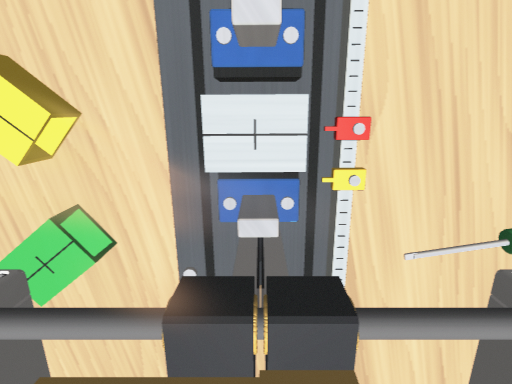

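The housing is now square against the right jaw, with its line at row 134 and the red tip at row 128, so 2.8 mm remains.

```bash
python3 -m creep '{"hand":[1,1,1,1,1,1],"slide":[[0,0,-0.0007],[0,0,-0.0014],[0,0,-0.0021],[0,0,-0.0025],[0,0,-0.0028],[0,0,-0.0028]],"spin":[0,0,0,0,0,0]}'; python3 line.py w4
```

```text
time_s: 6.68
ee_pos: [0.5165, -0.1258, 0.095]
eef_rot: [0.716, 1.568, -1.072]
force: [-3.9, -10.5, 4.4]
grip_width: 0.0005
w4 house px [201  94 108  78] tip px [330.  132.4] line row 134.27
tip y 54.57 line y(mid) 54.30 slope 0.32 deg  gap 0.27, extended-line gap -0.03
t 6.7333 tcp [[531.43 -11.97]] cam y [531.1  69.4] F fix [[ -0.79 -10.83]]
```

```bash
python3 -m creep '{"hand":[1,1,1,1,1,1,1,1,1,1,1],"slide":[[0,0,0.006],[0,0,0.006],[-0.03,0,0.005],[-0.045,0,-0.02],[-0.045,0,-0.055],[-0.045,0,-0.09],[-0.045,0,-0.125],[-0.045,0,-0.145],[-0.045,0,-0.145],[-0.02,0,-0.145],[0.002,0,-0.145]],"spin":[0,0,0,0,0,0,0,0,0,0,0]}'; python3 -m creep '{"hand":[1,1,1],"slide":[[0,0,0],[0,0,0],[0,0,0]],"spin":[0,0,0]}';python3 - <<'E'
from meas import *
o=ctrl.get_obs();print(fx(o['ee_pos'],-12.1),fx(o['force'],-12.1)/1000)
c,im=snap("scene","sc2"); crop(im,170,150,140,100,5.5,"sc2c")
E
```

```text
time_s: 7.65
ee_pos: [0.5477, 0.0171, 0.0917]
eef_rot: [1.796, 1.568, 0.01]
force: [0.4, -0.7, 0.1]
grip_width: 0.0008
time_s: 7.9
ee_pos: [0.5477, 0.0166, 0.0928]
eef_rot: [1.805, 1.569, 0.018]
force: [0.1, -0.2, -0.1]
grip_width: 0.0008
[[532.09348404 131.083638  ]] [[ 0.11041876 -0.18024642]]
```

View pics/sc2c.png

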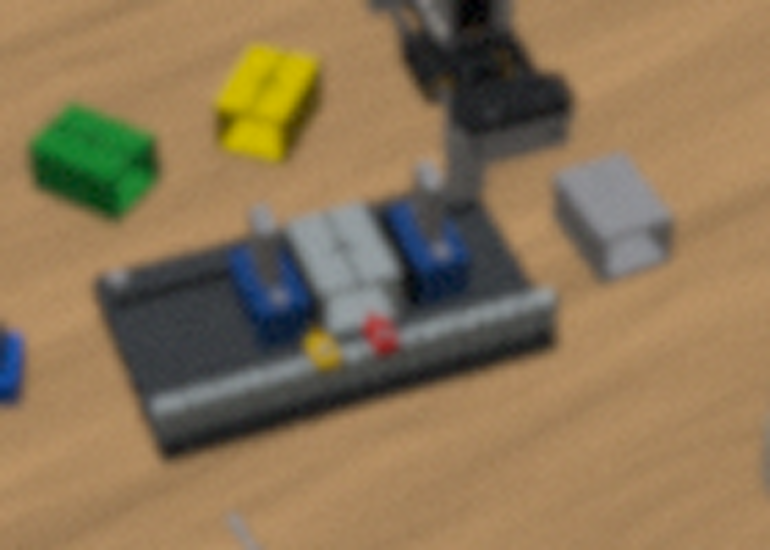

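```bash
python3 -m creep '{"hand":[1,1,1,1,1,1,1,1,1],"slide":[[0,0,0.002],[0,0,0.003],[0,0,0.004],[0,0,0.005],[0,0,0.006],[0,0,0.007],[0,0,0.008],[0,0,0.009],[0,0,0.009]],"spin":[0,0,0,0,0,0,0,0,0]}'; python3 line.py w5
```

```text
time_s: 8.7
ee_pos: [0.5455, 0.009, 0.0915]
eef_rot: [2.979, 1.569, 1.192]
force: [1.4, 7.0, 0.0]
grip_width: 0.0005Traceback (most recent call last):
  File "line.py", line 34, in <module>
    if __name__=="__main__": run(sys.argv[1],len(sys.argv)<3)
                             ~~~^^^^^^^^^^^^^^^^^^^^^^^^^^^^^
  File "line.py", line 9, in run
    n,l,s,ct=cv2.connectedComponentsWithStats(red); k=1+np.argmax(s[1:,4]); x,y,w,h=s[k,:4]
                                                        ~~~~~~~~~^^^^^^^^^
    return _wrapfunc(a, 'argmax', axis=axis, out=out, **kwds)
    return bound(*args, **kwds)
ValueError: attempt to get argmax of an empty sequence
```

View pics/w5.png

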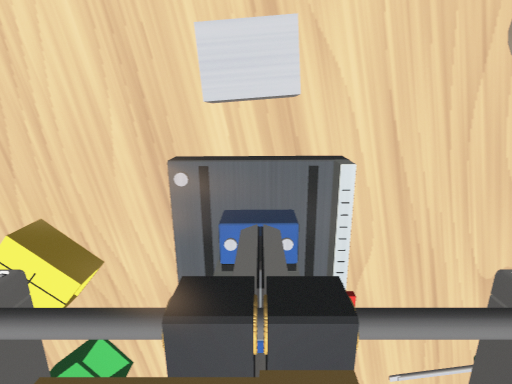

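The hand hides the housing in this view, so I'll feel for the nip by force in small steps.

```bash
cat > f.py <<'E'
from meas import *
o=ctrl.get_obs();print(o['time_s'],"tcp y",fx(o['ee_pos'])[0].round(2),"F",(fx(o['force'])/1000)[0].round(2),"M",o['moment'].round(2))
E
python3 f.py
python3 -m creep '{"hand":[1,1,1],"slide":[[0,0,0.0005],[0,0,0.001],[0,0,0.001]],"spin":[0,0,0]}'>/dev/null; python3 f.py
python3 -m creep '{"hand":[1,1,1],"slide":[[0,0,0.0005],[0,0,0.001],[0,0,0.001]],"spin":[0,0,0]}'>/dev/null; python3 f.py
python3 -m creep '{"hand":[1,1,1],"slide":[[0,0,0.0003],[0,0,0.0005],[0,0,0.0005]],"spin":[0,0,0]}'>/dev/null; python3 f.py
```

```text
8.75 tcp y [530.83 125.91] F [0.06 7.64] M [ 1.28 -0.32  0.04]
9.0 tcp y [530.83 125.21] F [-0.41  9.6 ] M [ 1.63 -0.41  0.07]
9.25 tcp y [530.84 124.22] F [0.97 9.59] M [ 1.68 -0.45  0.06]
9.5 tcp y [530.85 123.78] F [0.43 9.13] M [ 1.75 -0.37  0.04]
```

```bash

python3 -m creep '{"hand":[1,1,1,1,1,1,1],"slide":[[0,0,0.0006],[0,0,0.0012],[0,0,0.0018],[0,0,0.0024],[0,0,0.003],[0,0,0.0036],[0,0,0.0036]],"spin":[0,0,0,0,0,0,0]}'>/dev/null; python3 f.py
python3 -m creep '{"hand":[1,1,1],"slide":[[0,0,0.0003],[0,0,0.0005],[0,0,0.0005]],"spin":[0,0,0]}'>/dev/null; python3 f.py
python3 -m creep '{"hand":[1,1,1],"slide":[[0,0,0.0003],[0,0,0.0005],[0,0,0.0005]],"spin":[0,0,0]}'>/dev/null; python3 f.py
```

```text
10.0833 tcp y [530.85 120.09] F [0.3  9.93] M [ 1.62 -0.42  0.07]
10.3333 tcp y [530.86 119.66] F [0.5  9.25] M [ 1.67 -0.49  0.03]
10.5833 tcp y [530.84 119.16] F [0.14 8.78] M [ 1.72 -0.48  0.02]
```

```bash

for i in 1 2 3; do python3 -m creep '{"hand":[1,1,1],"slide":[[0,0,0.00015],[0,0,0.0003],[0,0,0.0003]],"spin":[0,0,0]}'>/dev/null; python3 f.py; done
```

```text
10.8333 tcp y [530.85 118.88] F [ 0.52 10.08] M [ 1.67 -0.45  0.09]
11.0833 tcp y [530.85 118.59] F [0.25 9.55] M [ 1.67 -0.41  0.07]
11.3333 tcp y [530.86 118.28] F [0.91 9.45] M [ 1.75 -0.51  0.04]
```

```bash

for i in 1 2; do python3 -m creep '{"hand":[1,1,1],"slide":[[0,0,0.0001],[0,0,0.0002],[0,0,0.0002]],"spin":[0,0,0]}'>/dev/null; python3 f.py; done
```

```text
11.5833 tcp y [530.87 118.08] F [-0.01  9.08] M [ 1.78 -0.43  0.03]
11.8333 tcp y [530.88 118.  ] F [0.5  9.23] M [ 1.92 -0.48  0.08]
```

```bash

for i in 1 2; do python3 -m creep '{"hand":[1,1,1],"slide":[[0,0,0.0001],[0,0,0.0002],[0,0,0.0002]],"spin":[0,0,0]}'>/dev/null; python3 f.py; done
```

```text
12.0833 tcp y [530.86 117.96] F [ 0.62 11.95] M [ 2.1  -0.61  0.02]
12.3333 tcp y [530.88 117.89] F [ 0.68 12.27] M [ 2.28 -0.62  0.05]
```

The finger has stalled and force and moment are rising, so the housing is being nipped at about +3 N. I'll average a few readings while holding.

```bash

for i in 1 2 3 4; do python3 -m creep '{"hand":[1],"slide":[[0,0,0]],"spin":[0]}'>/dev/null; python3 f.py; done
```

```text
12.4167 tcp y [530.84 117.88] F [ 1.61 13.  ] M [ 2.29 -0.59  0.08]
12.5 tcp y [530.84 117.87] F [-0.04 12.53] M [ 2.29 -0.61  0.05]
12.5833 tcp y [530.86 117.87] F [ 0.81 12.39] M [ 2.31 -0.63  0.04]
12.6667 tcp y [530.87 117.88] F [-0.09 12.6 ] M [ 2.26 -0.58 -0.01]
```

```bash
python3 -m creep '{"hand":[1,1,1,1,1,1,1,1,1,1,1,1],"slide":[[0,0,-0.002],[0,0,-0.006],[0,0,-0.008],[-0.03,0,-0.008],[-0.05,0,0.01],[-0.05,0,0.045],[-0.05,0,0.08],[-0.05,0,0.115],[-0.05,0,0.143],[-0.05,0,0.143],[-0.05,0,0.143],[-0.05,0,0.143]],"spin":[0,0,0,0,0,0,0,0,0,0,0,0]}'; python3 line.py w6;python3 -c "
from h import *
im=cv2.imread('pics/w6.png');crop(im,150,0,250,190,3,'w6c')"
```

```text
time_s: 13.67
ee_pos: [0.5128, -0.1396, 0.1414]
eef_rot: [-2.204, 1.571, 2.292]
force: [-0.7, -0.2, 0.8]
grip_width: 0.0005
w6 house px [212  79  89  66] tip px [319.5 111.5] line row 112.09
tip y 54.63 line y(mid) 54.15 slope 0.53 deg  gap 0.49, extended-line gap -0.01
t 13.7167 tcp [[530.81 -25.88]] cam y [530.9  54.7] F fix [[-0.01  0.12]]
```

View pics/w6c.png

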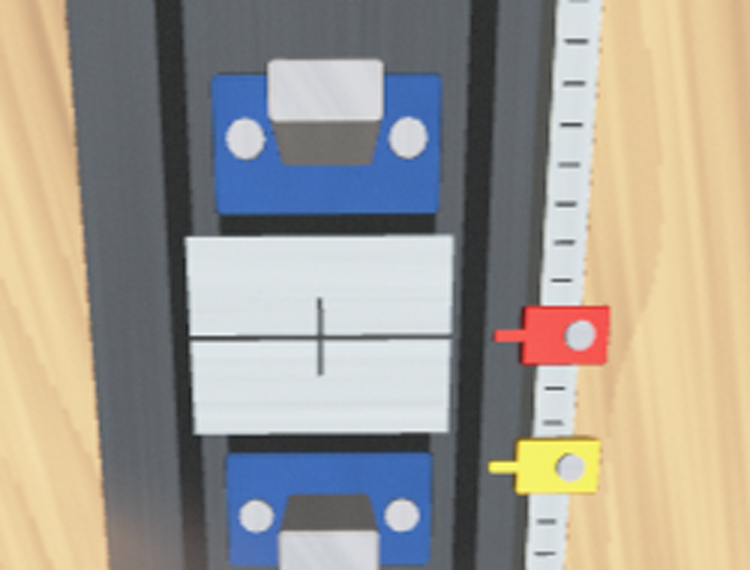

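The line runs straight to the red tip at row 112, and both jaws bear on the housing. I'll check the fixture yaw independently from the plate's edge.

```bash
python3 - <<'E'
from meas import *
for n in("w6","w4","w3","w2"):
    c=dict(np.load(f"pics/{n}.npz")); b=cv2.imread(f"pics/{n}.png").astype(float)
    s=cv2.GaussianBlur(b[...,2],(0,0),.7)
    P=[]
    for v in range(5,185):
        r=s[v,140:200]; th=130; i=np.where((r[:-1]>th)&(r[1:]<=th))[0]
        if len(i): j=i[-1]; P.append((140+j+(r[j]-th)/(r[j]-r[j+1]),v))
    P=np.array(P); X=ray(c,P,.024)[:,:2].astype(np.float32)
    vx,vy,_,_=cv2.fitLine(X,cv2.DIST_HUBER,0,1e-4,1e-4).ravel()
    if vy<0: vx,vy=-vx,-vy
    # left edge of rail: dark plate to light
    Q=[]
    for v in range(5,225):
        r=s[v,310:380]; i=np.where((r[:-1]<150)&(r[1:]>=150))[0]
        if len(i): j=i[0]; Q.append((310+j+(150-r[j])/(r[j+1]-r[j]),v))
    Q=np.array(Q); med=np.polyfit(Q[:,1],Q[:,0],1)
    for _ in range(6):
        e=Q[:,0]-np.polyval(med,Q[:,1]); k=abs(e-np.median(e))<max(1,1.5*np.median(abs(e))); med=np.polyfit(Q[k,1],Q[k,0],1)
    Y=ray(c,Q[k],.046)[:,:2].astype(np.float32)
    a,d,_,_=cv2.fitLine(Y,cv2.DIST_HUBER,0,1e-4,1e-4).ravel()
    if d<0:a,d=-a,-d
    print(n,len(P),"plate yaw",np.degrees(np.arctan2(-vx,vy)).round(2),"rail",k.sum(),np.degrees(np.arctan2(-a,d)).round(2))
E
```

```text
w6 180 plate yaw -11.89 rail 181 -12.11
w4 180 plate yaw -11.89 rail 176 -12.12
w3 180 plate yaw -11.91 rail 174 -12.13
w2 180 plate yaw -11.92 rail 172 -12.09
```

```bash
python3 - <<'E'
from station import ctrl
print(ctrl.get_obs()['force']); print(ctrl.hand_in())
E
```

```text
[ 0.01312241  0.11916987 -0.77205602]
the job is handed in; nothing more can be done
None
```

The housing's centre line is on the red pointer, and the housing stands square with both jaws bearing on it. I handed the job in at about 13.7 s.

I pushed the left jaw out to make room. I then pushed the right jaw in, which squared the housing and carried it about 18 mm to the mark. Last, I brought the left jaw in until it nipped.

**Last checks:**
- **Alignment:** extended along its own direction, the scribed line meets the red tip to within 0.01 mm. Allowing for the fixture's yaw, the offset is about 0.1 mm.
- **Squareness:** the line was within about 0.1° of the fixture axes in the final view. The yaw estimates disagree slightly: plate edge −11.9°, rail −12.1°, and the line itself −12.1° before the nip and −11.9° after.
- **Nip:** the finger held at about 12.5 N against 9.5 N when the jaw slid freely, so the jaw presses the housing with about 3 N.
- **Clearance:** the hand was clear of everything at hand-in, and I deliberately moved nothing but the jaws and the housing. I took no final wide picture to confirm the bystanders were undisturbed.

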